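Open the battery compartment of a bakery scale

TASK

Open the battery compartment of the bench scale: press its snap tab straight in, just hard enough that the cover springs up, for the tab is brittle and breaks if it is forced. Then draw the cover out from under the lip at its rear, lift it off and lay it gently, flat and rib upwards, in the empty aluminium tray, not dropped. Leave the cakes on their board undisturbed.

Things in the scene. Friction and masses are not known exactly. Their poses are not given: they have to be found in the camera images.
- scale: Bench scale, fixed. In front a white battery housing 150 (x) x 130 (y) x 60 mm high, walls 8 mm, closed on top by the cover; behind it (x = 75 to 237 mm) the weighing platform, 54 mm high. Origin: centre of the housing's underside, on the table. x runs from the front wall (outer face x = -75 mm, on the robot's side) to the rear, z up. Axes of tab, lip and opening are the same.
- lip (a point): Middle of the underside of a fixed lip over the housing's rear wall, at scale (67.5, 0, 61.8) mm. The lip spans x = 60 to 75 mm, is 6 mm thick and reaches over the last 5.5 mm of the cover, holding its rear edge down.
- opening (a point): Centre of the opening in the front wall's outer face, scale (-75, 0, 34) mm. The tab's smooth push pad, 24 mm wide and 24 mm high, stands out of it towards scale -x, centred. How far differs each time, 8 to 30 mm from wall to pad face, and is not measured: find the pad by feel. It is pressed horizontally to scale +x.
- tab: Sprung grey snap tab, slides along scale x. Origin: at rest at point opening, moving with the tab. Inside, its hook (top at z = 65.4 mm) comes up through the cover's slot and holds its front bar. Pressed 3 to 6 mm it frees the cover. Spring 2 N plus 2.2 N per mm, plus up to 4 N rubbing: frees at a push of about 9 to 14 N, breaks above 17 N. Springs back when let go.
- cover: Loose grey cover, plate 131 (x) x 110 (y) x 6 mm, 80 to 150 g, flush in the housing (underside at scale z = 54 mm, axes as the scale's). Origin: centre of its underside. When freed, a spring bar lifts its front edge about 18 mm (tips it 0.14 rad, nose up, rear edge still under the lip); it stays up when the tab is let go.
- rib (a point): Centre of the top of the finger rib in the middle of the cover, 28 mm above the cover's underside; the rib is 50 mm long (x), 14 mm wide (y) and 22 mm high. Held by it, the freed cover must be drawn at least 8 mm to the front (scale -x) to clear the lip, then lifted.
- tray: Empty aluminium baking tray, fixed, 250 (x) x 210 (y) x 20 mm high outside, walls and floor 4 mm thick. Origin: centre of its underside, on the table. It stands left or right of the scale.
- cake0: Bystander: small cake in a fluted aluminium tin, 85 mm wide, 42 mm high, on a 12 mm wooden board at the other side of the scale. Origin: centre of its underside.
- cake1: Bystander: as cake0.
- cake2: Bystander: as cake0.

How it is judged:
On the way, in this order (a step that is already met when the one before it is completed fails the run):
1. the fingers press the snap tab in by at least 3 mm (x of tab in the frame of scale above -0.072 m and contact force between the fingers and tab above 3 N), for 0.03 s.
2. the cover is lifted clear of the housing in the fingers (z of cover in the frame of scale above 0.085 m and contact force between the fingers and cover above 1 N), for 0.2 s.
At the end, for the whole second after the job is handed in: The cover lies at rest in the tray between its rims (centre within 75 mm along the tray's x and 60 mm along its y of the tray's centre), flat on its floor (underside within 4 mm of it, tilt under 0.06 rad), rib up (x of cover in the frame of tray between -0.075 and 0.075 m and y of cover in the frame of tray between -0.06 and 0.06 m and z of cover in the frame of tray below 0.008 m and angle between cover's own z axis and vertical below 0.06 rad and linear speed of cover below 0.02 m/s); the robot touches nothing.
It fails at once if the snap tab is forced: more than 17 N on it from the robot or from the cover pulled against its hook (contact force between any of the fingers, the arm, cover and tab above 17 N).
It fails at once if a cake is moved by more than 20 mm or tipped (distance of any of cake0, cake1, cake2 from where it was at the start of the episode above 0.02 m or angle between any of cake0, cake1, cake2's own z axis and vertical above 0.4 rad).
It fails at once if the cover is dropped or thrown down: faster than 0.4 m/s less than 50 mm above the tray (z of cover in the frame of tray below 0.054 m and horizontal distance between cover and tray below 0.12 m and linear speed of cover above 0.4 m/s).
It also fails if it takes over 64 s, if anything falls off the work surface, if the arm or the gripper's body presses on something with over 40 N, if the wrist force passes 120 N, or if a joint passes its speed limit or range.

ROBOT

A 6-joint arm with a two-finger parallel gripper is mounted at the origin on the work surface. World frame = base frame: x ahead of the robot, y to its left, z up, the work surface at z = 0. Lengths are in m, angles in rad, forces in N, time in s.
With the tool pointing down it reaches from about 0.3 to 0.775 m from the base axis. Payload 14.6 kg.
Tool frame: the origin (TCP) lies at the centre of the arm's flange, where the gripper is bolted on; the fingertips stand 199 mm ahead of it and the grasp point (between the pads) lies 180 mm ahead of it; z points along the fingers, y is the line along which they close (so a half turn about z gives the same grasp; the last joint's range is limited). The gripper opens to 94 mm and grips with 3 to 60 N. Pads are 16 mm wide; open, the fingers measure 119 mm over their backs; the gripper's body (75 mm by 177 mm) begins 78 mm behind the grasp point.
Start: joints at [1.038, 0.3, 1.521, -0, 1.321, -0.067], TCP at [0.247, 0.491, 0.405] pointing down, gripper open.
Joint ranges: [-3.03, 3.03], [-0.79, 2.21], [0.23, 2.52], [-1.04, 4.18], [0, 3.07], [-2.55, 2.55]. Speed limits (rad/s): [2.22, 2.22, 2.57, 3.14, 3.14, 3.14].

INTERFACE

Orientations are given as [roll, pitch, yaw] about the fixed x, y, z axes, in that order (R = Rz(yaw) Ry(pitch) Rx(roll)).
In Python, from station import ctrl gives the robot as it stands. The module is installed in compiled form; this text tells all that it offers.
- The arm moves only by the tool servo_tool, never from a script. Its argument "motion" is a list of rows, each a list of 5 numbers: the closure, from 0 (fully open) to 1 (shut), then the shift along the world's x, y, z in cm, then the turn about the world's z in degrees. A call has 1 to 20 rows; each row is the pose to reach, as a shift and turn from the pose commanded when the call began; what a row does not reach only later rows make up. A row lasts 1/8 s, in which the tool goes at most 62.5 mm and 10.7 degrees, less where a joint would pass 70% of its speed; a pose out of reach is approached as far as the arm can. A call with a gripper value outside its range is refused whole. The fingers move at their own pace and stop on an object; "squeeze" is the grip in N (left out, the last holds). Time passes only in rows, so rows that repeat a pose let the fingers close. It gives the time, the measured TCP pose, the force, the opening and the grip force at its end, in the units of the state.
- ctrl.get_obs(): the state, without advancing time (a new reading comes with each control period).
- ctrl.camera(name): name is "scene" or "top" or "wrist"; returns a dict with "image" (384x512x3 uint8, red, green, blue), "fx", "fy", "cx", "cy" (pixels), "camera_from_world" (4x4, takes a point from world to camera coordinates); the wrist camera has in their place "hand_eye" (4x4, takes a point from camera to tool coordinates, whose origin is the TCP and whose axes are the flange's). Camera axes: x right, y up, looking along -z (the intrinsics and any distortion apply to the point x, -y, -z); pixel columns grow to the right and rows downward; lengths in m; the calibration is good to about 2 mm. A picture is of the moment at which its call begins: read the wrist's pose just before it. There is no depth.
- ctrl.hand_in(): hands the job in; it is judged then, once.
The state is a dict: "time_s": time; "qpos": joint angles; "joint_vel": joint speeds; "tau": joint torques, N m; "ee_pos": TCP position; "eef_rot": TCP orientation; "force": force on the tool from outside, world axes, zero at the start; "moment": the same for the moment, N m; "grip_width": finger opening in m; "grip_force": force on a finger pad.
Only numpy, scipy, OpenCV 4.12 (cv2) and the standard library are available. Lean on these libraries where they do the work, as an engineer would, in place of code of your own. Each camera call takes 0.05 s, during which the arm holds its last target. There are 200 camera calls.

## Working session

There is one attempt and no reset: what is moved stays moved. The work goes in short steps, Python scripts to look and compute and a tool call to move; the robot and the scene stay as the last step left them, time stands still between calls to the robot, and variables do not carry over. Pictures are saved under pics/ and viewed, at most 10 in all, crops included, and the job is handed in when it is done.

Besides the shell and the picture viewer there is one more tool, called by a JSON object that holds its "api" and its "payload". servo_tool: Moves the arm, as the interface text tells. Its arguments: {"type":"object","properties":{"motion":{"type":"array","items":{"type":"array","items":{"type":"number"}}},"squeeze":{"type":"number"}},"required":["motion"]}

```bash
mkdir -p pics; cat > h.py <<'E'
import numpy as np, cv2
from station import ctrl
def ray(c,u,v):
    T=np.array(c["camera_from_world"]); R=T[:3,:3]; o=-R.T@T[:3,3]
    d=R.T@np.array([(u-c["cx"])/c["fx"],-(v-c["cy"])/c["fy"],-1.]); return o,d
def atz(c,u,v,z):
    o,d=ray(c,u,v); return o+d*(z-o[2])/d[2]
def proj(c,p):
    T=np.array(c["camera_from_world"]); q=T[:3,:3]@p+T[:3,3]
    return c["cx"]+c["fx"]*q[0]/-q[2], c["cy"]-c["fy"]*q[1]/-q[2]
E
python3 - <<'E'
from h import *
o=ctrl.get_obs(); print({k:np.round(v,3) for k,v in o.items()})
for n in("top","scene"):
    c=ctrl.camera(n); print({k:v for k,v in c.items() if k!="image"})
    cv2.imwrite(f"pics/{n}.png",cv2.resize(c["image"][:,:,::-1],(800,600),interpolation=cv2.INTER_CUBIC))
E
```

```text
{'time_s': np.float64(0.0), 'qpos': array([ 1.038,  0.3  ,  1.522,  0.   ,  1.321, -0.067]), 'joint_vel': array([ 0.   ,  0.001,  0.   , -0.   , -0.001,  0.001]), 'tau': array([-1.0000e-03, -5.3181e+01, -3.5273e+01,  7.1000e-02,  2.4000e-02,
       -0.0000e+00]), 'ee_pos': array([0.247, 0.491, 0.404]), 'eef_rot': array([-3.14 , -0.   ,  2.676]), 'force': array([-0.045,  0.04 ,  0.184]), 'moment': array([ 0.014, -0.006, -0.009]), 'grip_force': np.float64(0.0), 'grip_width': np.float64(0.094)}
{'fx': 353.7162003509824, 'fy': 353.7162003509824, 'cx': 255.01628693924107, 'cy': 192.59976847425847, 'camera_from_world': array([[ 2.77769385e-02, -9.99609569e-01, -3.02517912e-03,
         4.02826817e-04],
       [ 9.92876945e-01,  2.72388296e-02,  1.15988867e-01,
        -5.62327026e-01],
       [-1.15861179e-01, -6.22544624e-03,  9.93245907e-01,
        -1.07550219e+00],
       [ 0.00000000e+00,  0.00000000e+00,  0.00000000e+00,
         1.00000000e+00]])}
{'fx': 457.0274753728899, 'fy': 457.0274753728899, 'cx': 257.46981489675784, 'cy': 194.30026445549657, 'camera_from_world': array([[ 0.90413502,  0.42723205, -0.00355599, -0.51732595],
       [-0.35973893,  0.76573933,  0.53313336,  0.14944868],
       [ 0.23049462, -0.48074531,  0.84602374, -1.29754289],
       [ 0.        ,  0.        ,  0.        ,  1.        ]])}
```

View pics/top.png

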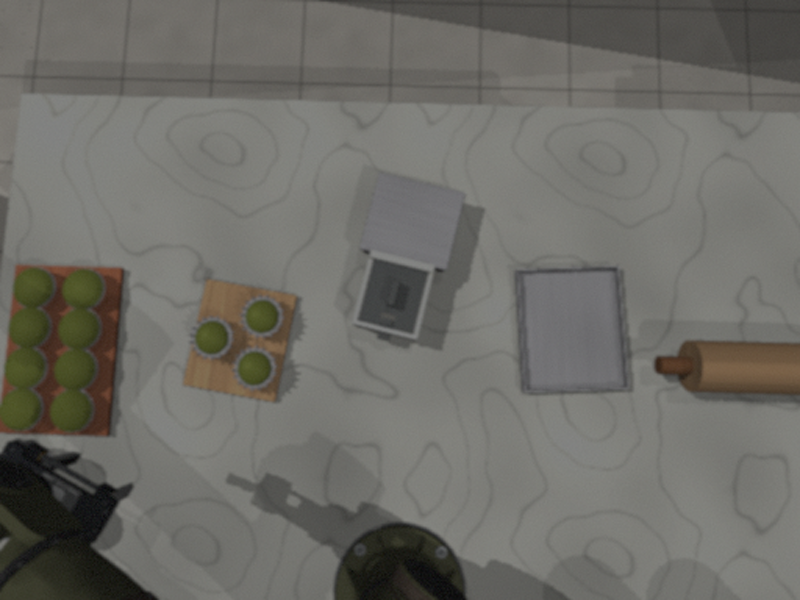

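View pics/scene.png

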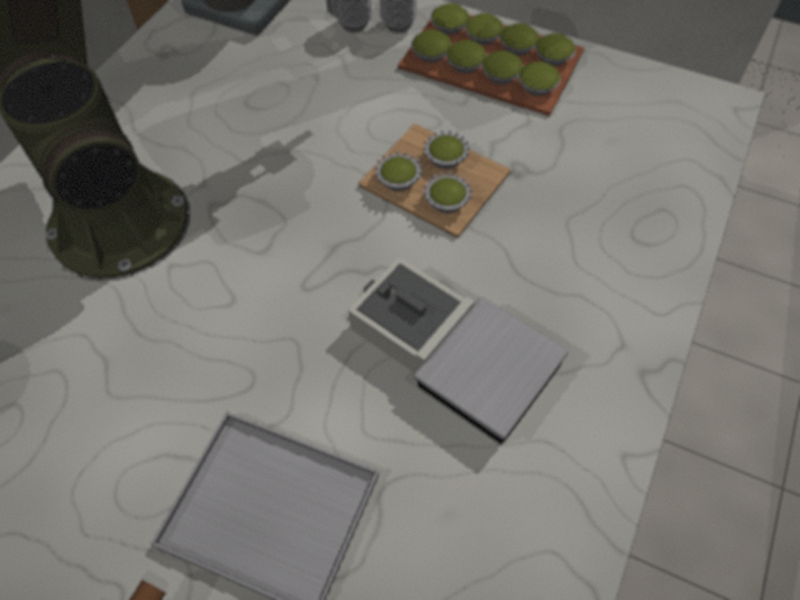

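The top view shows the scale at about (400,265), with the housing towards the robot. The tray is on the right at (573,328) and the cakes are on the left at (235,340). Next, enlarged crops.

```bash
python3 - <<'E'
from h import *
a=ctrl.camera("top")["image"][105:225,220:310,::-1]; b=ctrl.camera("scene")["image"][155:285,215:370,::-1]
a=cv2.resize(a,None,fx=5,fy=5,interpolation=cv2.INTER_CUBIC); b=cv2.resize(b,None,fx=5,fy=5,interpolation=cv2.INTER_CUBIC)
cv2.imwrite("pics/a.png",cv2.convertScaleAbs(a,alpha=1.4)[:600]);cv2.imwrite("pics/b.png",cv2.convertScaleAbs(b,alpha=1.4)[:600])
E
```

```text
(no output)
```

View pics/a.png

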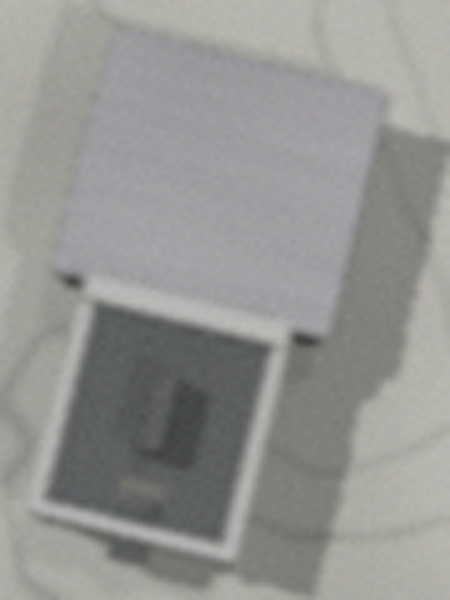

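View pics/b.png

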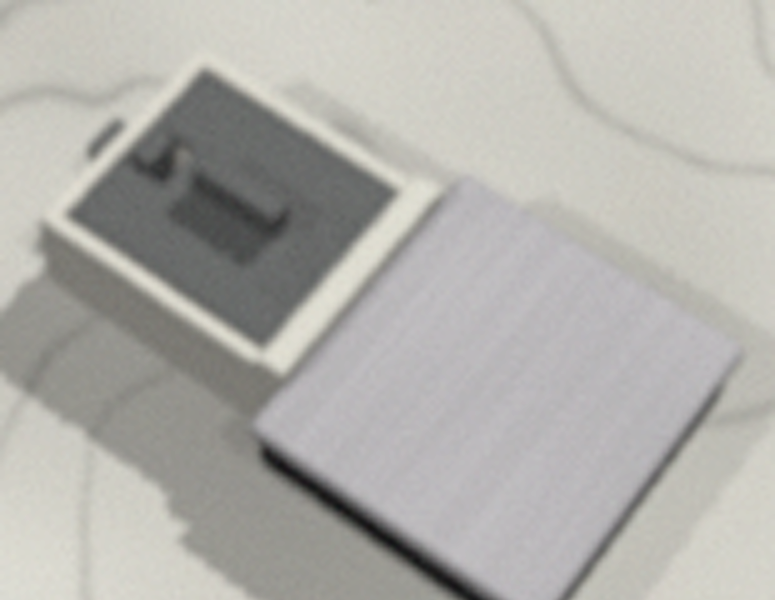

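The crops show these pixel positions:
- **Top crop:** housing front corners at (36,512) and (234,556), and the platform's front and rear edges.
- **Scene crop:** housing front corners at (203,60) and (47,222). The pad protrudes at (105,138).

I'll fit the scale pose to these.

```bash
python3 - <<'E'
from h import *
from scipy.optimize import least_squares
t=ctrl.camera("top"); s=ctrl.camera("scene")
A=lambda u,v:((u+.5)/5-.5+220,(v+.5)/5-.5+105)
B=lambda u,v:((u+.5)/5-.5+215,(v+.5)/5-.5+155)
pts=[(t,A(36,512),(-75,65,60)),(t,A(234,556),(-75,-65,60)),(t,A(249,61),(237,0,54)),(t,A(191.5,300.5),(75,0,54)),
(s,B(203,60),(-75,65,60)),(s,B(47,222),(-75,-65,60))]
def W(p,q):
    q=np.array(q)/1000; c,S=np.cos(p[2]),np.sin(p[2])
    return np.array([p[0]+c*q[0]-S*q[1],p[1]+S*q[0]+c*q[1],q[2]])
f=lambda p:np.concatenate([np.subtract(proj(c,W(p,q)),uv) for c,uv,q in pts])
r=least_squares(f,[.5,0,-.2]); p=r.x; print(p,np.degrees(p[2]),np.round(r.fun.reshape(-1,2),1))
for n,q in dict(open=(-75,0,34),rib=(0,0,82),rear=(237,0,54)).items(): print(n,W(p,q))
k=1.5625
T=np.array([atz(t,(u+.5)/k-.5,(v+.5)/k-.5,.02)[:2] for u,v in((516,268),(618,266),(630,389),(522,393))]); print(T,T.mean(0),[np.linalg.norm(T[i]-T[i-1]) for i in range(4)])
# rib in views: top a (180..208, 380..468)
print("rib mid-top",atz(t,*A(188,422),.082), "pad scene low", atz(s,*B(105,138),.046))
C=[atz(t,(u+.5)/k-.5,(v+.5)/k-.5,.054)[:2] for u,v in((262,315),(213,338),(255,368))]; print(C)
print(ctrl.camera("wrist")["hand_eye"])
E
```

```text
[ 0.5751905   0.02481524 -0.2072118 ] -11.872361651548966 [[-1.1 -0.9]
 [ 0.9  0.2]
 [ 0.4 -1.8]
 [-0.  -0.5]
 [-0.6 -1.6]
 [-1.5  0.2]]
open [0.50179488 0.04024516 0.034     ]
rib [0.5751905  0.02481524 0.082     ]
rear [ 0.80712068 -0.02394327  0.054     ]
[[ 0.63839535 -0.22137324]
 [ 0.64820257 -0.42933833]
 [ 0.40048939 -0.44866024]
 [ 0.38663527 -0.2340967 ]] [ 0.51843064 -0.33336713] [np.float64(0.2520813897007136), np.float64(0.208196207684102), np.float64(0.24846559837095764), np.float64(0.21501035174649072)]
rib mid-top [0.56738821 0.00937559 0.082     ] pad scene low [0.49011623 0.04339046 0.046     ]
[array([0.52504607, 0.28325146]), array([0.47736666, 0.37644889]), array([0.42154495, 0.29100851])]
[[-7.36238577e-04  9.58276309e-01  2.85842569e-01  8.48472917e-02]
 [ 9.99999728e-01  6.95573504e-04  2.43794224e-04  8.76782722e-04]
 [ 3.47977119e-05  2.85842671e-01 -9.58276561e-01  1.95511806e-02]
 [ 0.00000000e+00  0.00000000e+00  0.00000000e+00  1.00000000e+00]]
```

{"api": "servo_tool", "payload": {"motion": [[0,3,-6,0,2],[0,6,-12,0,4],[0,9,-18,0,6],[0,12,-24,0,8],[0,15,-30,0,10],[0,18,-36,0,12],[0.5,21,-41,0,14],[1,23,-44.6,0,14.8],[1,23,-44.6,0,14.8],[1,23,-44.6,0,14.8],[1,23,-44.6,0,14.8]], "squeeze": 10}}

```text
time_s: 1.72
ee_pos: [0.4766, 0.0465, 0.4048]
eef_rot: [3.141, 0.0, 2.936]
force: [-0.2, 0.5, 0.4]
grip_width: 0.0476
grip_force: 0.0
```

```bash
cat >> h.py <<'E'
from scipy.spatial.transform import Rotation
def wrist():
    o=ctrl.get_obs(); c=ctrl.camera("wrist")
    T=np.eye(4); T[:3,:3]=Rotation.from_euler("xyz",o["eef_rot"]).as_matrix(); T[:3,3]=o["ee_pos"]
    c["camera_from_world"]=np.linalg.inv(T@np.array(c["hand_eye"])); return o,c
E
python3 - <<'E'
from h import *
import pickle
o,c=wrist(); print(o["time_s"],o["ee_pos"],o["eef_rot"],o["grip_width"],o["force"]); pickle.dump(c,open("w1.pkl","wb"))
cv2.imwrite("pics/w1.png",cv2.resize(c["image"][:,:,::-1],(800,600),interpolation=cv2.INTER_CUBIC))
E
```

```text
1.725 [0.47659011 0.04649272 0.40475116] [3.14148591e+00 5.00478932e-05 2.93566265e+00] 0.04762449969276606 [-0.19779857  0.47923395  0.44561297]
```

View pics/w1.png

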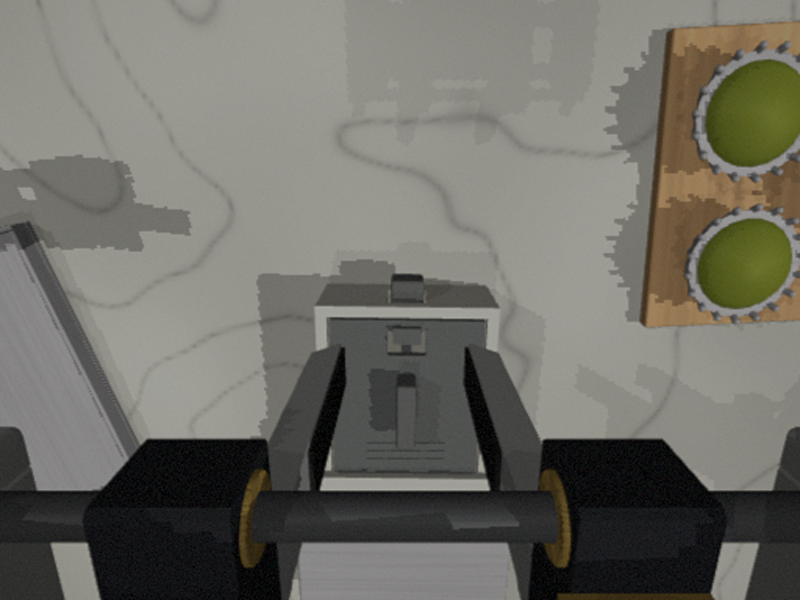

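The wrist view shows the housing front top corners at (316,307) and (499,307). The pad top spans (391..424), with its outer edge at about v=275. The rib top is at (398..415, 388..447). I'll refine the pose from these.

```bash
python3 - <<'E'
from h import *
import pickle
from scipy.optimize import least_squares
c=pickle.load(open("w1.pkl","rb")); k=1.5625
P=lambda u,v:((u+.5)/k-.5,(v+.5)/k-.5)
fl=atz(c,*P(499,307),.06); fr=atz(c,*P(316,307),.06); print(fl,fr,np.linalg.norm(fl-fr))
# inner: cover front corners (486,319),(328,319); rear lip edge (486,472),(329,472) x=60
pts=[((499,307),(-75,65,60)),((316,307),(-75,-65,60)),((487,318.5),(-67,57,60)),((328,318.5),(-67,-57,60)),((407,474),(60,0,67.8))]
def W(p,q):
    q=np.array(q)/1000; C,S=np.cos(p[2]),np.sin(p[2])
    return np.array([p[0]+C*q[0]-S*q[1],p[1]+S*q[0]+C*q[1],q[2]])
f=lambda p:np.concatenate([np.subtract(proj(c,W(p,q)),P(*uv)) for uv,q in pts])
r=least_squares(f,[.57,.02,-.2]); p=r.x; print(p,np.degrees(p[2]),np.round(r.fun.reshape(-1,2),1))
def S(w): d=w[:2]-p[:2]; C,s=np.cos(p[2]),np.sin(p[2]); return np.round(1000*np.array([C*d[0]+s*d[1],-s*d[0]+C*d[1]]),1)
for n,uv,z in(("padL",(391,275),.046),("padR",(424,275),.046),("ribF",(407,388),.082),("ribback",(407,447),.082)): print(n,S(atz(c,*P(*uv),z)))
print("tcp",S(ctrl.get_obs()["ee_pos"]))
for x in(-125,-130): print(x,W(p,(x,0,0)))
E
```

```text
[0.51249966 0.10781603 0.06      ] [ 0.48618073 -0.0177125   0.06      ] 0.1282579326423431
[ 0.57249115  0.02965312 -0.20739342] -11.882767501737941 [[ 0.8 -0.2]
 [-0.8 -0.3]
 [ 0.8 -0.6]
 [-0.9 -0.7]
 [ 0.1  2.4]]
padL [-94.3 -11.8]
padR [-94.3  11.9]
ribF [-23.4  -0.3]
ribback [23.4 -0.2]
tcp [-97.3  -3.3]
-125 [0.45016978 0.05539186 0.        ]
-130 [0.44527692 0.05642141 0.        ]
```

{"api": "servo_tool", "payload": {"motion": [[1,-1.5,0.5,0,0],[1,-2.6,0.9,-2,0],[1,-2.6,0.9,-6,0],[1,-2.6,0.9,-10,0],[1,-2.6,0.9,-14,0],[1,-2.6,0.9,-17,0],[1,-2.6,0.9,-18.8,0],[1,-2.6,0.9,-18.8,0],[1,-2.6,0.9,-18.8,0]]}}

```text
time_s: 2.9
ee_pos: [0.4509, 0.0548, 0.2176]
eef_rot: [3.141, 0.001, 2.935]
force: [-0.3, 0.5, -0.2]
grip_width: 0.0005
grip_force: 0.0
```

{"api": "servo_tool", "payload": {"motion": [[1,0.2,-0.04,0,0],[1,0.4,-0.08,0,0],[1,0.6,-0.12,0,0],[1,0.8,-0.16,0,0],[1,1.0,-0.2,0,0],[1,1.2,-0.25,0,0],[1,1.4,-0.29,0,0],[1,1.5,-0.31,0,0],[1,1.6,-0.33,0,0],[1,1.6,-0.33,0,0]]}}

```text
time_s: 4.15
ee_pos: [0.4671, 0.0511, 0.2166]
eef_rot: [-3.142, 0.0, 2.934]
force: [-0.2, 0.0, -1.0]
grip_width: 0.0011
grip_force: 0.0
```

{"api": "servo_tool", "payload": {"motion": [[1,0.1,-0.02,0,0],[1,0.2,-0.04,0,0],[1,0.3,-0.06,0,0],[1,0.3,-0.06,0,0]]}}

```text
time_s: 4.65
ee_pos: [0.4701, 0.0505, 0.2166]
eef_rot: [-3.142, -0.0, 2.934]
force: [0.7, 0.8, 0.7]
grip_width: -0.0
grip_force: 0.0
```

{"api": "servo_tool", "payload": {"motion": [[1,0.05,-0.01,0,0],[1,0.1,-0.02,0,0],[1,0.15,-0.03,0,0],[1,0.15,-0.03,0,0]]}}

```text
time_s: 5.15
ee_pos: [0.4716, 0.0502, 0.2167]
eef_rot: [3.142, 0.0, 2.934]
force: [0.3, 0.2, -0.1]
grip_width: 0.0005
grip_force: 0.0
```

{"api": "servo_tool", "payload": {"motion": [[1,0.05,-0.01,0,0],[1,0.1,-0.02,0,0],[1,0.1,-0.02,0,0]]}}

```text
time_s: 5.52
ee_pos: [0.4725, 0.05, 0.2166]
eef_rot: [-3.142, 0.0, 2.934]
force: [-0.2, 0.4, -0.5]
grip_width: 0.0005
grip_force: 0.0
```

{"api": "servo_tool", "payload": {"motion": [[1,0.05,-0.01,0,0],[1,0.1,-0.02,0,0],[1,0.1,-0.02,0,0]]}}

```text
time_s: 5.9
ee_pos: [0.4736, 0.0498, 0.2167]
eef_rot: [-3.142, 0.0, 2.934]
force: [-0.6, 0.5, 0.6]
grip_width: 0.0007
grip_force: 0.0
```

{"api": "servo_tool", "payload": {"motion": [[1,0.05,-0.01,0,0],[1,0.1,-0.02,0,0],[1,0.1,-0.02,0,0]]}}

```text
time_s: 6.28
ee_pos: [0.4745, 0.0496, 0.2166]
eef_rot: [-3.142, -0.0, 2.934]
force: [-0.4, -1.3, -0.2]
grip_width: 0.0008
grip_force: 0.0
```

{"api": "servo_tool", "payload": {"motion": [[1,0.05,-0.01,0,0],[1,0.1,-0.02,0,0],[1,0.1,-0.02,0,0]]}}

```text
time_s: 6.65
ee_pos: [0.4756, 0.0494, 0.2166]
eef_rot: [-3.142, 0.0, 2.934]
force: [0.7, 0.5, -0.7]
grip_width: 0.0004
grip_force: 0.0
```

{"api": "servo_tool", "payload": {"motion": [[1,0.05,-0.01,0,0],[1,0.1,-0.02,0,0],[1,0.1,-0.02,0,0]]}}

```text
time_s: 7.02
ee_pos: [0.4763, 0.0492, 0.2165]
eef_rot: [-3.141, -0.001, 2.934]
force: [-4.6, 0.9, 1.1]
grip_width: 0.0003
grip_force: 2.1
```

{"api": "servo_tool", "payload": {"motion": [[1,0.05,-0.01,0,0],[1,0.1,-0.02,0,0],[1,0.1,-0.02,0,0]]}}

```text
time_s: 7.4
ee_pos: [0.4773, 0.049, 0.2165]
eef_rot: [-3.141, -0.001, 2.934]
force: [-5.5, 1.3, 1.2]
grip_width: 0.0005
grip_force: 2.9
```

{"api": "servo_tool", "payload": {"motion": [[1,0.05,-0.01,0,0],[1,0.1,-0.02,0,0],[1,0.1,-0.02,0,0]]}}

```text
time_s: 7.78
ee_pos: [0.4782, 0.0489, 0.2164]
eef_rot: [-3.141, -0.002, 2.934]
force: [-6.6, 0.7, 3.1]
grip_width: 0.0004
grip_force: 3.7
```

{"api": "servo_tool", "payload": {"motion": [[1,0.05,-0.01,0,0],[1,0.1,-0.02,0,0],[1,0.1,-0.02,0,0]]}}

```text
time_s: 8.15
ee_pos: [0.4791, 0.0487, 0.2163]
eef_rot: [-3.141, -0.002, 2.934]
force: [-9.2, 1.8, 3.0]
grip_width: 0.0005
grip_force: 4.4
```

{"api": "servo_tool", "payload": {"motion": [[1,0.05,-0.01,0,0],[1,0.05,-0.01,0,0]]}}

```text
time_s: 8.4
ee_pos: [0.4795, 0.0486, 0.2163]
eef_rot: [-3.141, -0.003, 2.934]
force: [-9.8, 2.1, 3.6]
grip_width: 0.0004
grip_force: 4.8
```

```bash
cat > chk.py <<'E'
from h import *
b=cv2.resize(ctrl.camera("scene")["image"][:,:,::-1],(800,600),interpolation=cv2.INTER_CUBIC)
a=cv2.imread("pics/scene.png"); m=cv2.absdiff(a,b)[255:370,340:475].mean(2); print(m.mean(),(m>25).mean())
cv2.imwrite("pics/chk.png",cv2.resize(b[240:380,330:480],None,fx=4,fy=4))
E
python3 chk.py
```

```text
17.532818035426732 0.09262479871175523
```

{"api": "servo_tool", "payload": {"motion": [[1,0.05,-0.01,0,0],[1,0.05,-0.01,0,0]]}}

```text
time_s: 8.7
ee_pos: [0.4801, 0.0485, 0.2163]
eef_rot: [-3.141, -0.002, 2.934]
force: [-8.2, 0.7, 1.7]
grip_width: 0.001
grip_force: 4.0
```

```bash
python3 chk.py
```

```text
17.859194847020934 0.096682769726248
```

View pics/chk.png

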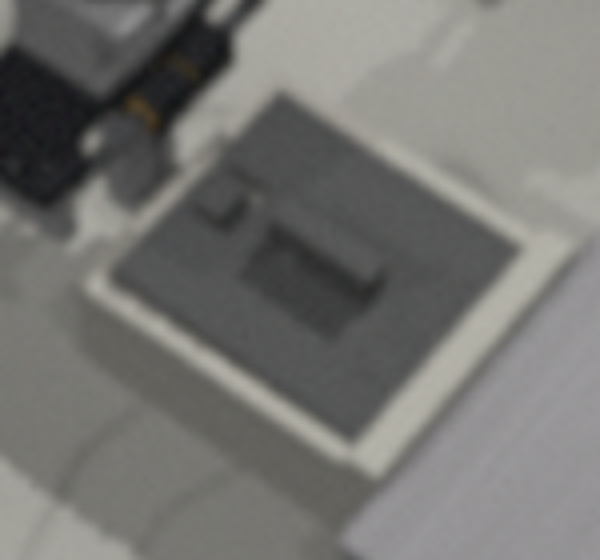

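The picture shows the cover's front edge near (280,90) and (105,270), perhaps slightly risen but not clearly sprung up. I'll press on in 0.5 mm steps and compare.

```bash
cp pics/chk.png ref.png; cat > chk2.py <<'E'
from h import *
b=cv2.resize(ctrl.camera("scene")["image"][:,:,::-1],(800,600),interpolation=cv2.INTER_CUBIC)
n=cv2.resize(b[240:380,330:480],None,fx=4,fy=4); m=cv2.absdiff(n,cv2.imread("ref.png"))[90:470,230:560].mean(2); print(m.mean(),(m>20).mean()); cv2.imwrite("pics/chk3.png",n)
E
python3 chk2.py
```

```text
0.9233359914938862 0.0
```

{"api": "servo_tool", "payload": {"motion": [[1,0.05,-0.01,0,0],[1,0.05,-0.01,0,0]]}}

```text
time_s: 9.05
ee_pos: [0.4804, 0.0484, 0.2163]
eef_rot: [-3.141, -0.003, 2.934]
force: [-10.5, 2.4, 3.7]
grip_width: 0.0003
grip_force: 5.3
```

```bash
python3 chk2.py
```

```text
4.1217304625199365 0.034569377990430625
```

{"api": "servo_tool", "payload": {"motion": [[1,0,0,0,0],[1,0,0,0,0]]}}

```text
time_s: 9.35
ee_pos: [0.4804, 0.0484, 0.2162]
eef_rot: [-3.141, -0.003, 2.934]
force: [-10.1, 2.1, 4.0]
grip_width: 0.0004
grip_force: 5.3
```

```bash
python3 chk2.py
```

```text
4.217317916002127 0.03583732057416268
```

View pics/chk3.png

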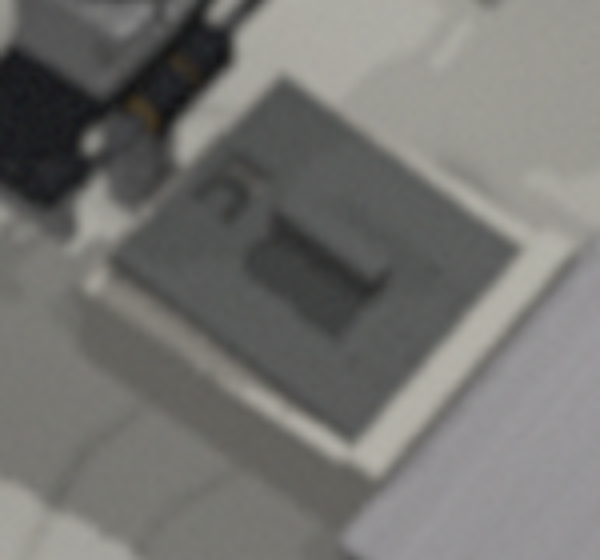

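The cover's front edge has sprung up. It now overlaps the walls and the slot is free of the hook. I'll back off, rise and open the fingers.

{"api": "servo_tool", "payload": {"motion": [[1,-0.3,0.06,0,0],[1,-1.0,0.2,0,0],[1,-2.0,0.4,0,0],[1,-2.9,0.6,0,0],[1,-2.9,0.6,2,0],[0.6,-2.9,0.6,7,0],[0.3,-2.9,0.6,12,0],[0.3,-1,0.2,16,0],[0.3,1,-0.2,19,0],[0.3,1,-0.2,19,0],[0.3,1,-0.2,19,0]]}}

```text
time_s: 10.78
ee_pos: [0.4904, 0.0464, 0.4055]
eef_rot: [-3.141, -0.001, 2.934]
force: [-0.5, 0.0, 0.1]
grip_width: 0.0568
grip_force: 0.0
```

```bash
python3 - <<'E'
from h import *
import pickle
o,c=wrist(); print(o["time_s"],o["ee_pos"],o["eef_rot"],o["grip_width"],o["force"]); pickle.dump(c,open("w2.pkl","wb"))
cv2.imwrite("pics/w2.png",cv2.resize(c["image"][:,:,::-1],(800,600),interpolation=cv2.INTER_CUBIC))
E
```

```text
10.775 [0.49042701 0.04639695 0.40554948] [-3.14129987e+00 -1.42359933e-03  2.93408073e+00] 0.056774981615777556 [-0.46790452  0.01476564  0.13620029]
```

View pics/w2.png

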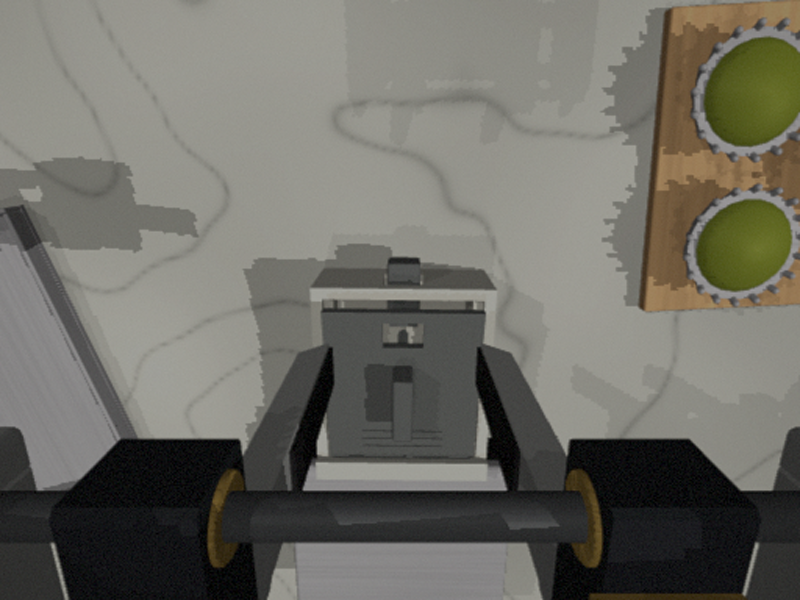

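The cover stands tipped up. The rib's top runs from (402,381) to (402,440).

```bash
python3 - <<'E'
from h import *
import pickle
c=pickle.load(open("w2.pkl","rb")); k=1.5625
a,b=[atz(c,(u+.5)/k-.5,(v+.5)/k-.5,z) for u,v,z in((402,381,.0944),(402,440,.0874))]
m=(a+b)/2; print(a,b,m,np.linalg.norm(a-b),"yaw",np.degrees(np.arctan2(*(b-a)[1::-1])), "shift from tcp",100*(m-ctrl.get_obs()["ee_pos"]))
E
```

```text
[0.55121935 0.03291797 0.0944    ] [0.59920844 0.02266877 0.0874    ] [0.5752139  0.02779337 0.0909    ] 0.049568128128499506 yaw -12.055745437312245 shift from tcp [  8.47996527  -1.86500648 -31.45170044]
```

{"api": "servo_tool", "payload": {"motion": [[0.3,4.3,-0.9,0,0],[0.3,8.5,-1.8,0,0],[0.3,8.5,-1.8,-3,0],[0.3,8.5,-1.8,-7,0],[0.3,8.5,-1.8,-10,0],[0.3,8.5,-1.8,-12,0],[0.3,8.5,-1.8,-13,0],[0.3,8.5,-1.8,-13.4,0],[0.3,8.5,-1.8,-13.4,0]]}}

```text
time_s: 11.95
ee_pos: [0.576, 0.0283, 0.273]
eef_rot: [3.142, 0.0, 2.934]
force: [0.1, 0.3, 0.5]
grip_width: 0.0657
grip_force: 0.0
```

{"api": "servo_tool", "payload": {"motion": [[0.6,0,0,0,0],[0.8,0,0,0,0],[0.9,0,0,0,0],[1,0,0,0,0],[1,0,0,0,0],[1,0,0,0,0]], "squeeze": 15}}

```text
time_s: 12.7
ee_pos: [0.5759, 0.0279, 0.2726]
eef_rot: [-3.141, -0.001, 2.934]
force: [-2.5, -4.5, 0.9]
grip_width: 0.0141
grip_force: 15.0
```

{"api": "servo_tool", "payload": {"motion": [[1,-0.02,-0.06,0,0],[1,-0.2,-0.05,0,0],[1,-0.4,0.0,0,0],[1,-0.6,0.04,0,0],[1,-0.8,0.08,0,0],[1,-1.0,0.12,0,0],[1,-1.0,0.12,0,0]], "squeeze": 20}}

```text
time_s: 13.58
ee_pos: [0.566, 0.0296, 0.2729]
eef_rot: [3.141, 0.0, 2.934]
force: [1.1, 0.5, 3.2]
grip_width: 0.0137
grip_force: 20.0
```

{"api": "servo_tool", "payload": {"motion": [[1,-0.2,0.04,0,0],[1,-0.35,0.07,0,0],[1,-0.35,0.07,0.2,0],[1,-0.35,0.07,0.5,0],[1,-0.35,0.07,0.8,0],[1,-0.35,0.07,0.8,0]]}}

```text
time_s: 14.32
ee_pos: [0.5625, 0.0302, 0.2807]
eef_rot: [-3.142, -0.0, 2.934]
force: [0.2, -0.8, -1.5]
grip_width: 0.0139
grip_force: 20.0
```

{"api": "servo_tool", "payload": {"motion": [[1,0,0,1,0],[1,0,0,3,0],[1,0,0,6,0],[1,0,0,9,0],[1,0,0,12,0],[1,-0.5,-3,12,1],[1,-1,-7,12,3],[1,-1.5,-11,12,5],[1,-2,-15,12,7],[1,-2.5,-19,12,9],[1,-3,-23,12,11],[1,-3.5,-27,12,13],[1,-4,-31,12,15],[1,-4.3,-34,12,15.3],[1,-4.4,-36.3,12,15.3],[1,-4.4,-36.3,12,15.3],[1,-4.4,-36.3,12,15.3]]}}

```text
time_s: 16.45
ee_pos: [0.5188, -0.3321, 0.4007]
eef_rot: [3.141, -0.0, -3.082]
force: [0.3, 0.2, -1.3]
grip_width: 0.014
grip_force: 20.0
```

```bash
python3 - <<'E'
from h import *
import pickle
o,c=wrist(); print(o["time_s"],o["ee_pos"],o["eef_rot"],o["grip_width"],o["force"],o["moment"]); pickle.dump(c,open("w3.pkl","wb"))
cv2.imwrite("pics/w3.png",cv2.resize(c["image"][:,:,::-1],(800,600),interpolation=cv2.INTER_CUBIC))
E
```

```text
16.45 [ 0.51875112 -0.33209659  0.40071917] [ 3.14134099e+00 -1.45451148e-05 -3.08160569e+00] 0.013994591913943212 [ 0.33813331  0.2344146  -1.33616695] [ 0.05806136 -0.00339239 -0.01014455]
```

View pics/w3.png

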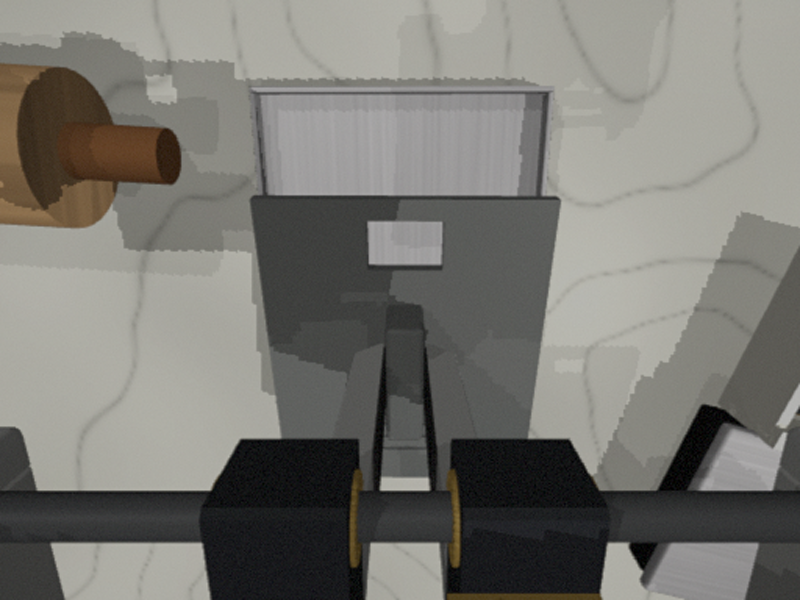

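The cover is held firmly, nose up, and lines up with the tray (near corners (255,90) and (550,90)). Lowering now.

{"api": "servo_tool", "payload": {"motion": [[1,0,0,-2,0],[1,0,0,-5,0],[1,0,0,-8,0],[1,0,0,-11,0],[1,0,0,-13.5,0],[1,0,0,-15,0],[1,0,0,-16,0],[1,0,0,-16.6,0],[1,0,0,-17,0],[1,0,0,-17,0]]}}

```text
time_s: 17.75
ee_pos: [0.5185, -0.3329, 0.2308]
eef_rot: [-3.141, 0.0, -3.082]
force: [0.0, -1.3, -0.7]
grip_width: 0.0138
grip_force: 20.0
```

{"api": "servo_tool", "payload": {"motion": [[1,0,0,-0.1,0],[1,0,0,-0.2,0],[1,0,0,-0.3,0],[1,0,0,-0.4,0],[1,0,0,-0.5,0],[1,0,0,-0.6,0],[1,0,0,-0.7,0],[1,0,0,-0.8,0],[1,0,0,-0.9,0],[1,0,0,-1.0,0],[1,0,0,-1.0,0]], "squeeze": 7}}

```text
time_s: 19.12
ee_pos: [0.5185, -0.3328, 0.2206]
eef_rot: [-3.142, 0.0, -3.082]
force: [0.2, -0.7, -0.1]
grip_width: 0.014
grip_force: 7.0
```

{"api": "servo_tool", "payload": {"motion": [[1,0,0,-0.1,0],[1,0,0,-0.2,0],[1,0,0,-0.3,0],[1,0,0,-0.4,0],[1,0,0,-0.5,0],[1,0,0,-0.5,0]]}}

```text
time_s: 19.88
ee_pos: [0.5185, -0.3328, 0.2156]
eef_rot: [3.142, -0.0, -3.082]
force: [-0.4, -0.2, -0.7]
grip_width: 0.0136
grip_force: 7.0
```

{"api": "servo_tool", "payload": {"motion": [[1,0,0,-0.1,0],[1,0,0,-0.2,0],[1,0,0,-0.2,0]]}}

```text
time_s: 20.25
ee_pos: [0.5186, -0.3328, 0.2139]
eef_rot: [-3.141, 0.0, -3.082]
force: [-1.2, 0.5, 4.0]
grip_width: 0.0138
grip_force: 7.0
```

The reading rose from about −1 N to +4 N at the expected height, so the cover is flat on the floor. Release and lift.

{"api": "servo_tool", "payload": {"motion": [[1,0,0,0.05,0],[0.8,0,0,0.05,0],[0.7,0,0,0.05,0],[0.6,0,0,0.05,0],[0.6,0,0,0.05,0],[0.6,0,0,1,0],[0.6,0,0,3,0],[0.6,0,0,6,0],[0.6,0,0,10,0],[0.6,-4,0,14,0],[0.6,-8,0,18,0],[0.6,-8,0,18,0],[0.6,-8,0,18,0]], "squeeze": 5}}

```text
time_s: 21.88
ee_pos: [0.4386, -0.3327, 0.3942]
eef_rot: [-3.141, 0.001, -3.082]
force: [0.6, 0.1, -0.3]
grip_width: 0.0375
grip_force: 0.0
```

```bash
python3 - <<'E'
from h import *
import pickle
o,c=wrist(); print(o["time_s"],o["ee_pos"],o["grip_width"],o["force"]); pickle.dump(c,open("w4.pkl","wb"))
cv2.imwrite("pics/w4.png",cv2.resize(c["image"][:,:,::-1],(800,600),interpolation=cv2.INTER_CUBIC))
E
```

```text
21.875 [ 0.43858338 -0.33265744  0.39415265] 0.037540333774421876 [ 0.63678308  0.13377582 -0.30357636]
```

View pics/w4.png

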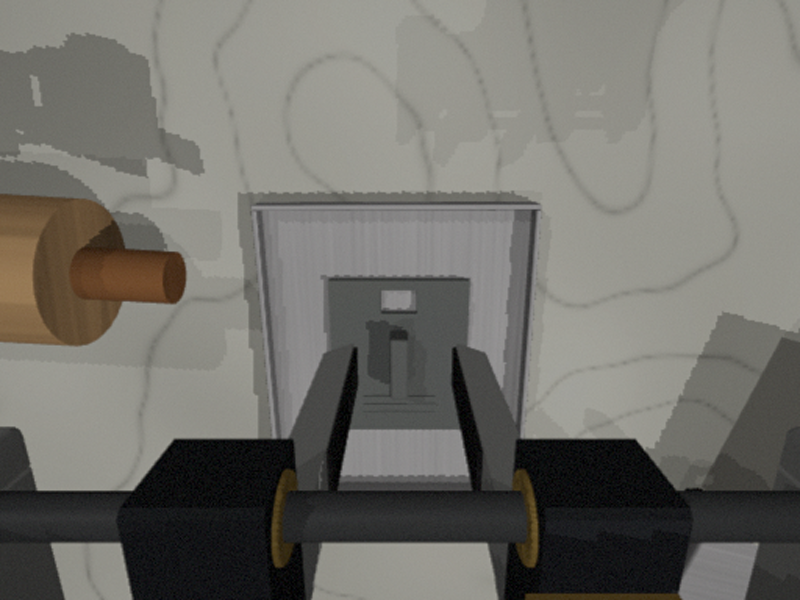

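The cover lies flat and centred in the tray, spanning (328..470, 278..430), with its rib up and the gripper clear. I'll hand in.

```bash
python3 -c "
from station import ctrl
print(ctrl.hand_in())"
```

```text
the job is handed in; nothing more can be done
None
```

The job is handed in, with no verdict shown: the tab freed the cover at about 11 N, and the cover was drawn out, lifted and laid flat, rib up, in the middle of the tray; I never moved near the cakes.

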